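# Seal a casting flask on the sprung ring of the vacuum stand

## Robot

A 6-joint arm with a two-finger parallel gripper is mounted at the origin on a cart in front of the work surface, level with it; the furniture and walls round the work are solid. World frame = base frame: x ahead of the robot, y to its left, z up, the work surface at z = 0. Lengths are in m, angles in rad, forces in N, time in s.
With the tool pointing down it reaches from about 0.35 to 0.85 m from the base axis. Payload 8.1 kg.
Tool frame: the origin (TCP) lies midway between the tips of the shut fingers; the grasp point (between the pads) lies manip.grasp_offset behind it (manip.grasp_offset is the distance from the TCP to the grasp point, in m); z points along the fingers, y is the direction in which the jaws open and shut (so a half turn about z gives the same grasp; the last joint's range is limited). The gripper opens to 93 mm and grips with 3 to 60 N. Pads are 15 mm wide; open, the fingers measure 128 mm over their backs; the gripper's body (75 mm by 188 mm) begins 65 mm behind the grasp point.
Start: joints at [1.165, 0.13, 1.488, -0, 1.523, -0.085], TCP at [0.189, 0.569, 0.219] pointing down, gripper open.
Joint ranges: [-2.96, 2.96], [-0.89, 2.26], [0.02, 2.5], [-1.34, 4.48], [0, 2.73], [-2.66, 2.66]. Speed limits (rad/s): [2.39, 2.39, 2.79, 3.14, 3.14, 3.14].

## Interface

Orientations are given as a unit quaternion [w, x, y, z].
In Python, from workcell import telemetry, imaging, manip, regions_of gives the robot as it stands.
- The arm moves only by the tool step_arm, never from a script. Its argument "series" is a list of rows, each a list of 3 entries, a list of its own where there are three numbers: the closure, from 0 (fully open) to 1 (shut), then the shift along the tool's x, y, z in m, then the turn, a rotation vector about the tool's x, y, z in degrees. A call has exactly 10 rows; each row shifts and turns the commanded pose from where the row before left it, along the tool's axes as they then stand; what a row does not reach is not made up. A row lasts 1/12 s, in which the tool goes at most 41.7 mm and 7.16 degrees, less where a joint would pass 70% of its speed; a pose out of reach is approached as far as the arm can. A call with a gripper value outside its range is refused whole. The fingers move at their own pace and stop on an object; the grip force is fixed at half the most. Time passes only in rows, so rows that do not move let the fingers close, or fill a call up. It gives the time, the measured TCP pose, the force and the opening at its end, in the units of the state.
- telemetry.sense(): the state, without advancing time (a new reading comes with each control period).
- imaging.capture(name): name is "side" or "top" or "wrist"; returns (picture, depth): 400x640x3 uint8, red, green, blue; 400x640 float32, m along the optical axis (not along the pixel's ray), 0 where there is no reading.
- imaging.camera_model(name): a dict with "fov_y" (degrees; the focal length in pixels is half the picture's height over the tangent of half this angle, whatever the lens; pixels are square), "cx", "cy" (the principal point, pixels), "world_from_camera" (4x4, takes a point from camera to world coordinates); the wrist camera has in their place "T_tool_cam" (4x4, takes a point from camera to tool coordinates, whose origin is the TCP and whose axes are the flange's). Camera axes: x right, y up, looking along -z (the intrinsics and any distortion apply to the point x, -y, -z); pixel columns grow to the right and rows downward; lengths in m; the calibration is good to about 2 mm. The wrist camera is an equidistant fisheye: a pixel r from the principal point sees the ray r / f radians off the axis. A picture is of the moment at which its call begins: read the wrist's pose just before it. camera_model takes no time and is no camera call.
- manip.sign_off(): hands the job in, once; it reports no verdict.
Trained networks look in the newest picture that a camera, given by its name, has taken for a name from the list of things; names that differ only in an ending like _2 or _b are one class to them, and where a whole thing is asked for, a point or a joint stands for the part that bears it (a point fixed in the world has none). Each returns a list of dicts, best first, with "score" (0 to 1); they miss things now and then, are a little off and sometimes report something else, mostly with a low value. They report only what shows in the picture. A call takes as long as a camera call. They do not tell look-alikes from the thing itself.
- regions_of(camera, thing): "mask" (400x640 bool, what is visible of it) and "at" ([column, row] in pixels, amid what is visible of it).
The state is a dict: "t": time; "q": joint angles; "qd": joint speeds; "joint_torque": joint torques, N m; "ee_pos": TCP position; "ee_rot": TCP orientation; "contact_force": force on the tool from outside, world axes, zero at the start; "ft_torque": the same for the moment, N m; "opening": finger opening in m.
Only numpy, scipy, OpenCV 4.12 (cv2) and the standard library are available. Lean on these libraries where they do the work, as an engineer would, in place of code of your own. Each camera call takes 0.05 s, during which the arm holds its last target.

## Task

Take the larger casting flask, the one with the locating lug, from the firing tray, turn it so that its lug faces the slot of the sprung ring on the vacuum casting stand, and seat it in the ring, funnel up. Press it down against the springs until it is firmly on the rubber seal, keep it pressed for at least three seconds while the pump would draw, and finish still holding it pressed down, without letting go. Leave the smaller flask where it stands on the tray and do not knock the other things about.

Things in the scene. Friction and masses are not known exactly. Their poses are not given: they have to be found in the camera images.
- flask_center (a point): larger casting flask: loose upright steel cylinder, 48 mm diameter, 70 mm high, about 0.3 kg, white plaster-like top with a funnel. This point: its centre, 35 mm above its underside. z up, -x points to its lug. Grip round the bare wall in any direction, best 13 to 15 mm above this point, so that the fingertips stay clear of lug and ring
- flask_lug (a point): outer face of the larger flask's locating lug, at half its height: 31.5 mm from the flask's axis along its -x, 9 mm above the underside. The lug is a steel block 8 mm wide, 7.5 mm out of the wall, from 5 to 13 mm above the underside; a small dark dot on the flask's top lies above it
- small_flask_center (a point): smaller casting flask: loose plain steel cylinder without lug, 38 mm diameter, 52 mm high; this point is its centre, 26 mm above its underside. It stays on the tray
- firing_tray: fixed flat beige ceramic tray, 104 x 196 x 10 mm (x, y, z), on which both flasks stand some 94 mm apart; origin at the centre of its underside, on the bench
- ring_seat (a point): centre of the floor of the sprung ring, on which the flask's underside comes to rest: 40 mm above the bench while the ring is up, sinking with it. z up, -x points to the slot. Above the floor the ring has a wall 16 mm high, 62 mm outer diameter, bore 51.4 mm, flared to 58 mm in its top 6 mm
- ring_slot (a point): middle of the slot in the ring's wall, 28.5 mm from the ring's axis along its -x, 9 mm above its floor. The slot is 14 mm wide, open at the top, and goes through the wall down to the floor; it takes the flask's lug
- cradle: the vacuum casting stand, fixed: origin on the bench under the ring's axis, -x towards the slot. A grey round base, 120 mm diameter; three posts 46 mm from the axis carry the sprung ring, their nuts 44 mm above the bench; at +x, 66 to 142 mm from the axis, the white pump housing, 112 mm wide, 57 mm high with its gauge
- spring_ring (a joint): how far the ring is pressed down, m: 0 up, 0.014 lower stop. Springs: 6 N at 0, 0.5 N more per mm; the flask's weight alone does not press it down. At 0.010 the flask's underside meets the rubber seal (through the hole in the ring's floor), which adds 2.5 N per mm. Firmly on the seal: 0.011 or more, best 0.012 to 0.013, a push of 10 to 17 N
- model_center (a point): loose pink stone dental model, 54 x 60 x 28 mm, behind the work; its centre, 14 mm above the bench. Bystander
- spatula_center (a point): loose plaster spatula with wooden handle, 164 mm long, 15 mm thick, at the left; its centre, 7 mm above the bench. Bystander
- tweezers_center (a point): loose steel tweezers, 127 mm long, 10 mm thick, in front in the middle; their centre, 5 mm above the bench. Bystander
Things that resemble listed ones, but are neither listed nor needed, are in the scene too. What is shaped like the part that bears flask_center but pink or purple is not meant.

How it is judged:
By the outcome, as a careful person would: the job done as asked, in the order asked, and still so for the second after the job is handed in, while the arm keeps its last pose, push and grip.
It also fails if it takes over 64 s, if anything falls off the work surface, if the arm or the gripper's body presses on something with over 40 N, if the wrist force passes 120 N, or if a joint passes its speed limit or range.

## Working session

There is one attempt and no reset: what is moved stays moved. The work goes in short steps, Python scripts to look and compute and a tool call to move; the robot and the scene stay as the last step left them, time stands still between calls to the robot, and variables do not carry over. Pictures are saved under pics/ and viewed, and the job is handed in when it is done.

Besides the shell and the picture viewer there is one more tool, called in YAML: its name, and indented under it one key for each argument. step_arm: Moves the arm, as the interface text tells. Its arguments: {"type":"object","properties":{"series":{"type":"array","items":{"type":"array"}}},"required":["series"]}

```bash
mkdir -p pics; ls
cat > h.py <<'E'
import numpy as np,cv2,json
from workcell import telemetry, imaging, manip, regions_of
def save(n,im,crop=None,s=1):
    if crop: im=im[crop[1]:crop[3],crop[0]:crop[2]]
    cv2.imwrite('pics/'+n+'.png',cv2.resize(im[:,:,::-1],None,fx=s,fy=s,interpolation=cv2.INTER_CUBIC))
def world(cam,depth,u,v):
    m=imaging.camera_model(cam);f=200/np.tan(np.radians(m['fov_y'])/2)
    d=depth[v,u];x=(u-m['cx'])/f*d;y=-(v-m['cy'])/f*d
    p=np.stack([x,y,-d,np.ones_like(d)],-1)
    return (p@np.array(m['world_from_camera']).T)[...,:3]
E
python3 - <<'E'
from h import *
print(telemetry.sense(),manip.grasp_offset)
for c in ['side','top','wrist']:
    im,d=imaging.capture(c);save(c+'0',im);np.save(c+'0d.npy',d);np.save(c+'0.npy',im)
    print(c,imaging.camera_model(c))
E
```

```text
pics
{'t': 0.0, 'q': array([ 1.16460484e+00,  1.31171441e-01,  1.48927301e+00,  2.18687269e-05,
        1.52298907e+00, -8.54117411e-02]), 'qd': array([ 0.00019134,  0.00199835,  0.00136193,  0.00018862, -0.00013037,
       -0.00119103]), 'joint_torque': array([-2.86635899e-03, -5.59846902e+01, -4.91743219e+01,  7.63549190e-02,
        3.64423043e-02, -1.88670679e-04]), 'ee_pos': array([0.18893721, 0.56887962, 0.21758475]), 'ee_rot': array([-2.34565124e-04,  1.59703544e-01,  9.87164591e-01, -8.90107369e-04]), 'contact_force': array([-0.32762418, -0.12299535,  0.47679046]), 'ft_torque': array([ 0.01694645, -0.02762003,  0.0440271 ]), 'opening': 0.09268349163318527} 0.0188
side {'fov_y': 54.850026246444415, 'cx': 327.1701286551955, 'cy': 203.14342665282086, 'world_from_camera': array([[ 0.86645762,  0.33651554, -0.36879329,  0.15191705],
       [-0.4991409 ,  0.56841256, -0.65403786, -0.60067862],
       [-0.01046717,  0.7507759 ,  0.66047406,  0.76585868],
       [ 0.        ,  0.        ,  0.        ,  1.        ]])}
top {'fov_y': 55.85873179818264, 'cx': 315.6237079140141, 'cy': 199.25404062093094, 'world_from_camera': array([[ 0.00516636,  0.99161717, -0.12910728,  0.4107987 ],
       [-0.99996048,  0.0041888 , -0.00784207,  0.07063443],
       [-0.00723552,  0.12914269,  0.99159962,  1.13559889],
       [ 0.        ,  0.        ,  0.        ,  1.        ]])}
wrist {'fov_y': 65.70646984690485, 'cx': 325.44085092440866, 'cy': 198.31767815275325, 'T_tool_cam': array([[ 3.83773788e-04,  9.55956317e-01,  2.93508727e-01,
         8.19839121e-02],
       [ 9.99999783e-01, -5.24291956e-04,  4.00078404e-04,
         3.32495857e-04],
       [ 5.36341742e-04,  2.93508509e-01, -9.55956310e-01,
        -1.65164629e-01],
       [ 0.00000000e+00,  0.00000000e+00,  0.00000000e+00,
         1.00000000e+00]])}
```

View pics/top0.png

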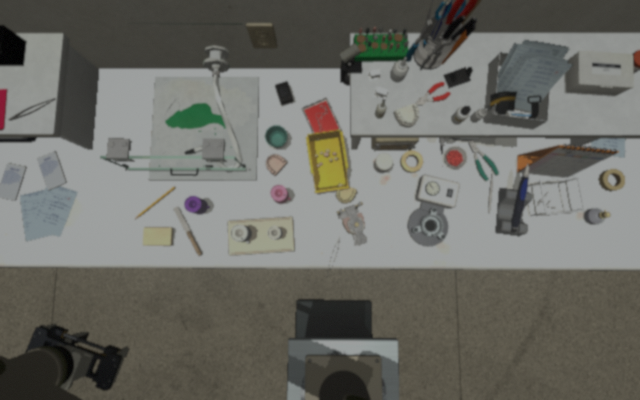

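View pics/side0.png

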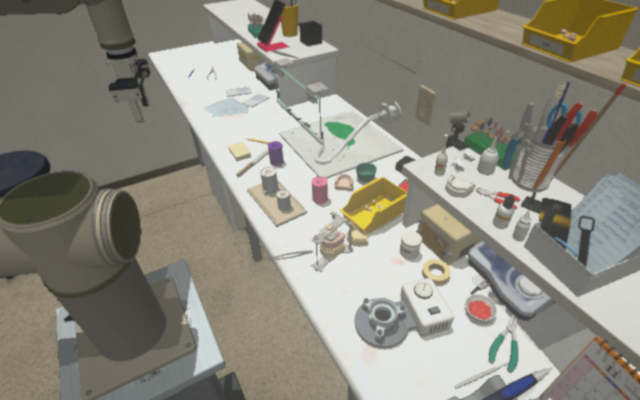

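View pics/wrist0.png

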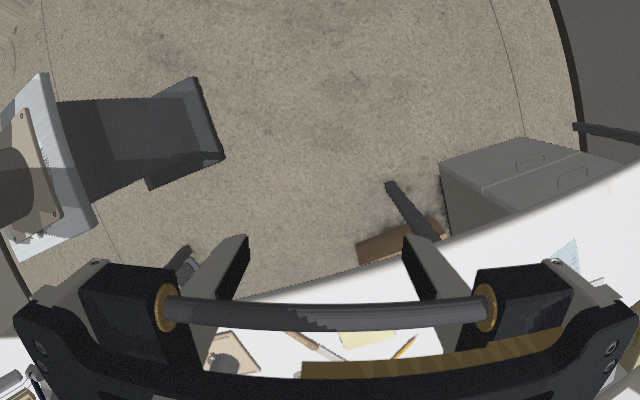

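Top view: flasks on the beige tray at (240,233) (larger) and (276,233) (smaller). The purple (196,204) and pink (280,193) cylinders are decoys. The stand is at (428,227) with its pump at (438,190).

Run:
```python
from h import *
im=np.load('top0.npy');d=np.load('top0d.npy')
a=im[205:265,215:305];b=im[165:255,390:475]
save('topA',im,(215,205,305,265),8);save('topB',im,(390,165,475,255),6)
ims=np.load('side0.npy');save('sideA',ims,(240,150,320,230),7);save('sideB',ims,(340,265,460,360),6)
print(world('top',d,np.array([240,276,235,428,438,260]),np.array([233,233,250,227,190,245])))
for c in ['top','side']:
  imaging.capture(c)
  for n in ['flask_center','flask_lug','small_flask_center','firing_tray','ring_seat','ring_slot','cradle','spring_ring']:
    try:
        print(c,n,[(round(r['score'],2),np.round(r['at'],1).tolist(),int(r['mask'].sum())) for r in regions_of(c,n)[:3]])
    except Exception as e: print(n,e)
```

```text
[[ 0.45277836  0.29231054  0.06757931]
 [ 0.45391936  0.19231015  0.05137007]
 [ 0.40479342  0.31734792  0.01083332]
 [ 0.47431323 -0.24884635  0.03159103]
 [ 0.57920647 -0.2729184   0.05985636]
 [ 0.4198663   0.24376763  0.01000236]]
top flask_center [(0.85, [242.0, 233.2], 290), (0.61, [280.1, 195.6], 300), (0.56, [198.3, 205.4], 356)]
top flask_lug [(0.62, [198.7, 204.1], 344), (0.54, [238.4, 233.4], 306)]
top small_flask_center [(0.58, [274.4, 234.1], 145)]
top firing_tray [(0.91, [264.3, 237.1], 1791)]
top ring_seat [(0.84, [434.3, 228.0], 359), (0.63, [186.0, 230.9], 263)]
top ring_slot [(0.61, [436.0, 227.8], 338)]
top cradle [(0.9, [431.6, 206.9], 2440), (0.73, [239.8, 233.7], 321), (0.23, [436.9, 223.0], 289)]
top spring_ring [(0.84, [437.4, 223.2], 302), (0.74, [185.7, 230.5], 230)]
side flask_center [(0.79, [321.5, 190.8], 419), (0.56, [274.3, 154.1], 319)]
side flask_lug [(0.91, [268.1, 180.4], 413), (0.91, [317.7, 187.5], 408), (0.85, [275.7, 152.7], 290)]
side small_flask_center [(0.52, [280.4, 200.5], 260)]
side firing_tray [(0.74, [278.6, 208.4], 988)]
side ring_seat [(0.86, [383.6, 305.9], 717)]
side ring_slot [(0.69, [383.4, 305.6], 674)]
side cradle [(0.69, [402.9, 312.5], 4263), (0.45, [276.6, 208.6], 1048)]
side spring_ring [(0.92, [382.3, 303.7], 620)]
```

View pics/topA.png

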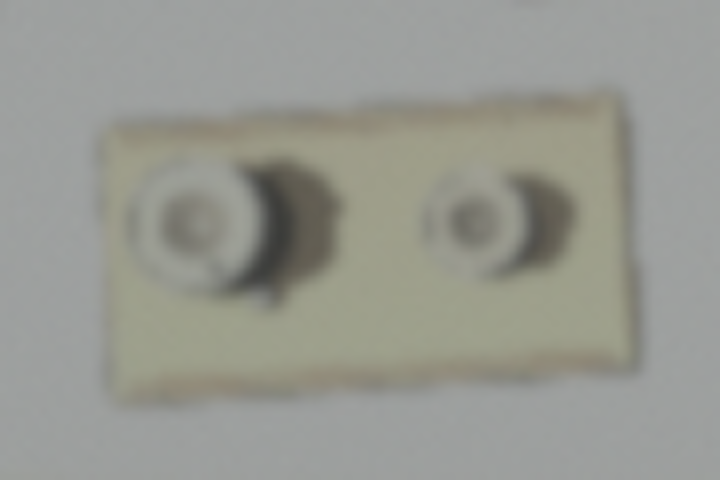

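View pics/topB.png

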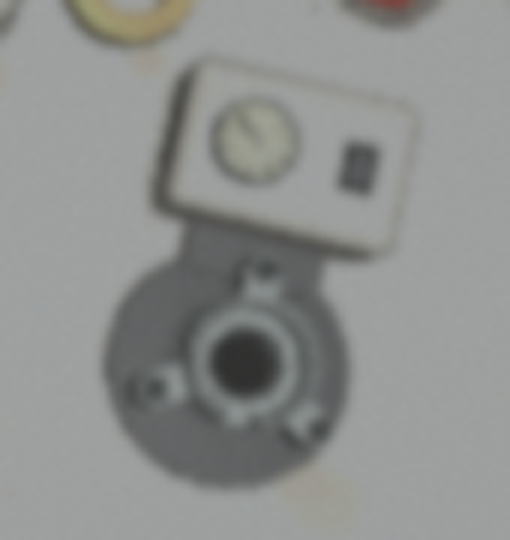

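View pics/sideB.png

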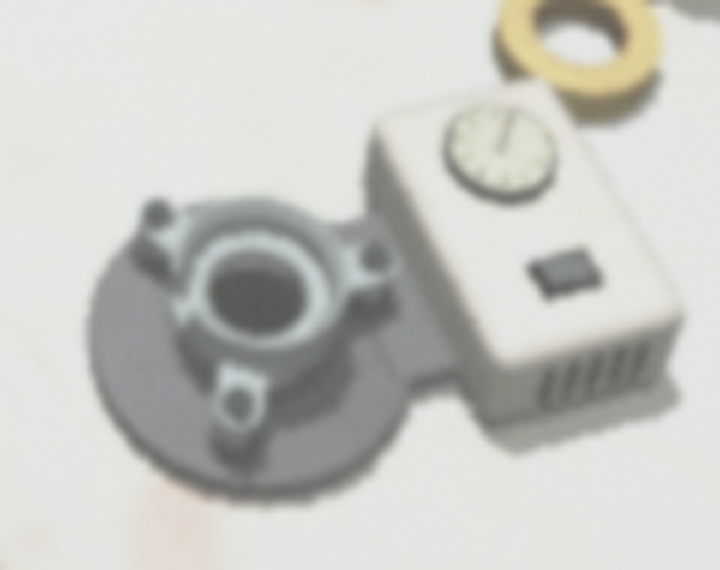

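View pics/sideA.png

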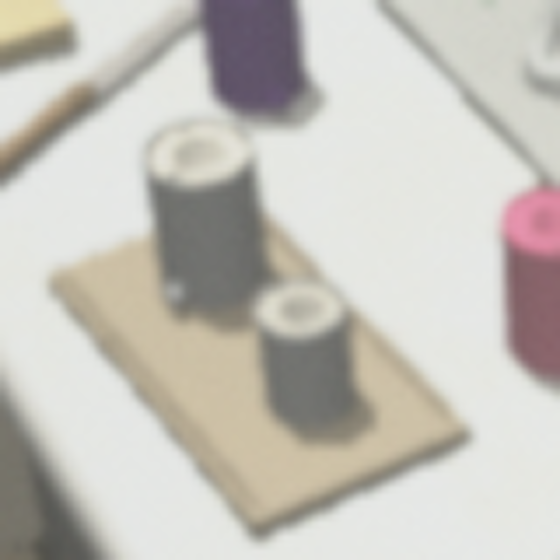

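Crops confirm: the larger steel flask with white top and lug (lug at topA crop (270,297) → px (249,242)) stands on the tray. The purple and pink cylinders off the tray are the look-alikes. The ring slot shows at topB crop (238,412) → px (430,234), roughly opposite the pump. Measuring now.

Run:
```python
from h import *
def rayz(cam,u,v,z):
    m=imaging.camera_model(cam);f=200/np.tan(np.radians(m['fov_y'])/2);T=np.array(m['world_from_camera'])
    r=T[:3,:3]@np.array([(u-m['cx'])/f,-(v-m['cy'])/f,-1]);o=T[:3,3]
    return o+r*(z-o[2])/r[2]
def circ(P,r):
    from scipy.optimize import least_squares
    c=P[:,:2].mean(0);
    return c
for c,boxes in [('top',{'flask':(225,215,260,250),'small':(262,218,292,248),'ring':(395,195,465,260)}),('side',{'flask':(255,160,285,200),'small':(270,185,300,215),'ring':(350,285,415,350)})]:
    d=np.load(c+'0d.npy')
    for n,(x0,y0,x1,y1) in boxes.items():
        vv,uu=np.mgrid[y0:y1,x0:x1];P=world(c,d,uu.ravel(),vv.ravel());ok=d[vv.ravel(),uu.ravel()]>0
        P=P[ok]
        for lo,hi in {'flask':[(.074,.09)],'small':[(.056,.07)],'ring':[(.05,.066)]}[n]:
            Q=P[(P[:,2]>lo)&(P[:,2]<hi)]
            if len(Q)>5:
                (cx,cy),r=cv2.minEnclosingCircle((Q[:,:2]*1000).astype(np.float32)); print(c,n,len(Q),Q.mean(0).round(4),'mec',round(cx,1),round(cy,1),round(r,1))
print('flasktop',rayz('top',239.4,233.1,.08),'lug',rayz('top',248.75,242.1,.02))
print('lug side',rayz('side',240+178/7,150+293/7,.02), 'ftop side',rayz('side',240+202/7,150+153/7,.08))
print('ring top',rayz('top',390+245/6,165+362/6,.056),'slot',rayz('top',390+238/6,165+412/6,.05))
print('ring side',rayz('side',340+263/6,265+285/6,.056),'slot',rayz('side',340+185/6,265+308/6,.05))
pump=[rayz('top',390+u/6,165+v/6,.05) for u,v in [(195,58),(420,108),(170,205),(390,255)]];pc=np.mean(pump,0);print('pump',pc)
m=pump[1]-pump[0]; print('pump edge ang',np.degrees(np.arctan2(m[1],m[0])))
print('base',rayz('top',390+228/6,165+363/6,.008))
tr=[rayz('top',215+u/8,205+v/8,.01) for u,v in [(105,125),(620,95),(635,370),(115,400)]];print(np.array(tr))
print(rayz('top',335,252,0),rayz('top',186,230,0),rayz('top',352,224,.03))
```

```text
top flask 206 [0.4528 0.2936 0.0779] mec 453.0 294.2 24.3
top small 121 [0.4549 0.1975 0.0603] mec 455.0 197.8 19.0
top ring 279 [ 0.5258 -0.2715  0.0531] mec 515.7 -273.4 72.9
side flask 123 [0.4556 0.2933 0.0771] mec 455.4 293.1 26.3
side small 92 [0.4571 0.1966 0.0592] mec 455.5 198.3 20.6
side ring 216 [ 0.4951 -0.2518  0.0531] mec 514.6 -248.3 65.7
flasktop [0.45200357 0.29140224 0.08      ] lug [0.42808697 0.27557254 0.02      ]
lug side [0.43283771 0.27849855 0.02      ] ftop side [0.45589952 0.28905982 0.08      ]
ring top [ 0.47769921 -0.25000923  0.056     ] slot [ 0.45421759 -0.24764524  0.05      ]
ring side [ 0.47697747 -0.26045879  0.056     ] slot [ 0.45064972 -0.25127564  0.05      ]
pump [ 0.57775069 -0.2786629   0.05      ]
pump edge ang -102.64569784408772
base [ 0.48013723 -0.25582155  0.008     ]
[[0.4917696  0.34098902 0.01      ]
 [0.50389453 0.14844838 0.01      ]
 [0.40204012 0.14156825 0.01      ]
 [0.39005218 0.33370811 0.01      ]]
[0.40038046 0.0210503  0.        ] [0.46364442 0.46945753 0.        ] [ 0.48212415 -0.02752212  0.03      ]
```

step_arm:
  series:
    - [0,[0,0,0.002],[0,0,5.94]]
    - [0,[0,0,0.002],[0,0,5.94]]
    - [0,[0,0,0.002],[0,0,5.94]]
    - [0,[0,0,0.002],[0,0,5.94]]
    - [0,[0,0,0.002],[0,0,5.94]]
    - [0,[0,0,0.002],[0,0,5.94]]
    - [0,[0,0,0.002],[0,0,5.94]]
    - [0,[-0.03,0.002,0],[0,0,0]]
    - [0,[-0.03,0.002,0],[0,0,0]]
    - [0,[-0.03,0.002,0],[0,0,0]]

```text
t: 1.88
ee_pos: [0.2395, 0.4937, 0.2043]
ee_rot: [0.0, 0.499, 0.867, -0.0]
contact_force: [-0.7, -0.4, -0.5]
opening: 0.0929
```

step_arm:
  series:
    - [0,[-0.036,0.002,0],[0,0,0]]
    - [0,[-0.036,0.002,0],[0,0,0]]
    - [0,[-0.036,0.002,0],[0,0,0]]
    - [0,[-0.036,0.002,0],[0,0,0]]
    - [0,[-0.036,0.002,0],[0,0,0]]
    - [0,[-0.036,0.001,0],[0,0,0]]
    - [0,[-0.036,0.001,0],[0,0,0]]
    - [0,[-0.036,0.001,0],[0,0,0]]
    - [0,[-0.036,0.001,0],[0,0,0]]
    - [0,[-0.03,0.001,0],[0,0,0]]

```text
t: 2.72
ee_pos: [0.4306, 0.1934, 0.2049]
ee_rot: [0.0, 0.5, 0.866, 0.0]
contact_force: [0.7, 0.6, 1.1]
opening: 0.0928
```

```bash
cat >> h.py <<'E'
from scipy.spatial.transform import Rotation as Rn
def pose(s):
    q=s['ee_rot'];R=Rn.from_quat([q[1],q[2],q[3],q[0]]).as_matrix()
    return R,s['ee_pos'],np.degrees(np.arctan2(R[1,1],R[0,1]))
def wray(s,u,v):
    m=imaging.camera_model('wrist');f=200/np.tan(np.radians(m['fov_y'])/2);T=np.array(m['T_tool_cam'])
    R,p,_=pose(s);u=np.asarray(u,float);v=np.asarray(v,float)
    x=u-m['cx'];y=v-m['cy'];r=np.hypot(x,y)+1e-9;th=r/f
    ray=np.stack([np.sin(th)*x/r,-np.sin(th)*y/r,-np.cos(th)],-1)
    return R@T[:3,3]*1+ (R@np.zeros(3))+p, (ray@T[:3,:3].T)@R.T, np.cos(th)
def wz(s,u,v,z):
    o,r,_=wray(s,u,v); return o+r*((z-o[2])/r[...,2])[...,None]
def wd(s,d,u,v):
    o,r,c=wray(s,u,v); return o+r*(d[v,u]/c)[...,None]
E
python3 - <<'E'
from h import *
import pickle
s=telemetry.sense();print(s['t'],s['ee_pos'],pose(s)[2],s['q'])
im,d=imaging.capture('wrist');save('w1',im);pickle.dump((s,im,d),open('w1.pkl','wb'))
E
```

```text
2.7167 [0.43058648 0.19340083 0.20494642] 30.001147464979326 [ 3.13786276e-01 -2.17097400e-01  1.85055426e+00 -3.93909417e-04
  1.50733219e+00 -2.09807508e-01]
```

View pics/w1.png

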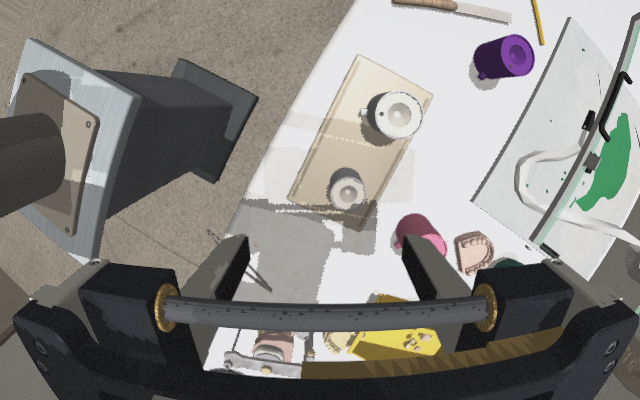

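Wrist view: large flask top at about (398,115), lug around (364,118), small flask at (348,192).

Run:
```python
from h import *
import pickle
s,im,d=pickle.load(open('w1.pkl','rb'))
save('w1c',im,(345,75,435,155),8)
vv,uu=np.mgrid[75:155,345:435];uu=uu.ravel();vv=vv.ravel();ok=d[vv,uu]>0
P=wd(s,d,uu[ok],vv[ok]);Q=P[(P[:,2]>.072)&(P[:,2]<.09)]
(c,r)=cv2.minEnclosingCircle((Q[:,:2]*1000).astype(np.float32));print(Q.mean(0),c,r,len(Q))
```

```text
[0.45358553 0.29401818 0.07688801] (453.69049072265625, 294.2939758300781) 24.478763580322266 1758
```

View pics/w1c.png

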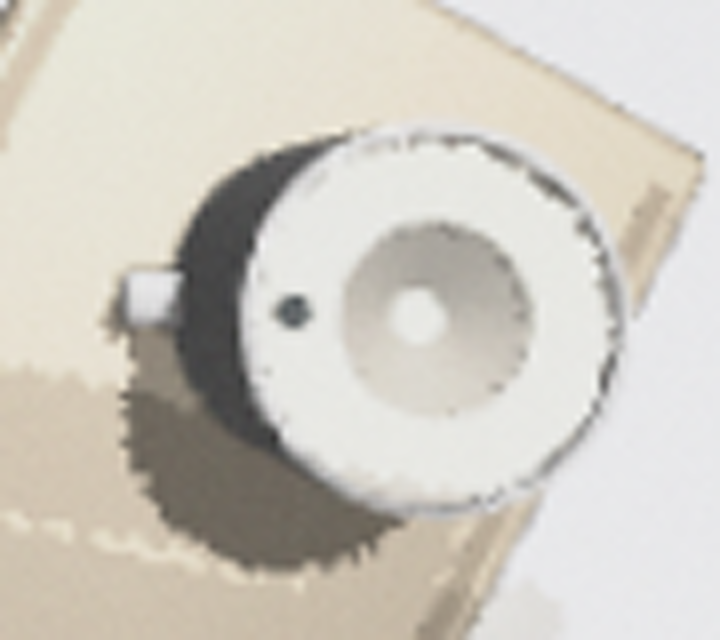

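Crop: dot at (294,311), top circle centre about (433,318), lug outer end at about (126,296).

Run:
```python
from h import *
import pickle
s,im,d=pickle.load(open('w1.pkl','rb'))
g=lambda x,y:(345+x/8-.44,75+y/8-.44)
c=wz(s,*g(433,318),.080);dot=wz(s,*g(294,311),.080);l=wz(s,*g(126,296),.021)
l2=wz(s,*g(180,297),.023)
a=lambda p,c:np.degrees(np.arctan2(*(p-c)[1::-1]))%360
C=np.array([.4537,.2942,0])
print(c,dot,l,l2,'ang dot-c',a(dot,c),'lug-c',a(l,c),'lug-C',a(l,C),'dot-C',a(dot,C),np.linalg.norm((l-c)[:2]),np.linalg.norm((dot-c)[:2]))
# rim top fit: white pixels edge
crop=im[75:155,345:435].astype(int);m=((crop.min(2)>195)&((crop.max(2)-crop.min(2))<20)).astype(np.uint8)
cs,_=cv2.findContours(m,cv2.RETR_EXTERNAL,cv2.CHAIN_APPROX_NONE);k=[x for x in cs if cv2.pointPolygonTest(x,(433/8,318/8),False)>=0]
for x in k:
    print(cv2.contourArea(x),cv2.fitEllipse(x))
```

```text
[0.45266751 0.29371108 0.08      ] [0.43803512 0.28548869 0.08      ] [0.42641562 0.27898198 0.021     ] [0.43275019 0.2827221  0.023     ] ang dot-c 209.33298768022357 lug-c 209.29540897475593 lug-C 209.15084791913952 dot-C 209.07863112346206 0.030101626533872352 0.01678435530153414
2974.5 ((64.60242462158203, 39.17475128173828), (60.26711654663086, 79.18956756591797), 172.96380615234375)
```

step_arm:
  series:
    - [0,[0.01514,0.01392,0],[0,0,0]]
    - [0,[0.01514,0.01392,0],[0,0,0]]
    - [0,[0.01514,0.01392,0],[0,0,0]]
    - [0,[0.01514,0.01392,0],[0,0,0]]
    - [0,[0.01514,0.01392,0],[0,0,0]]
    - [0,[0,0,0],[0,0,0]]
    - [0,[0,0,0.02],[0,0,0]]
    - [0,[0,0,0.025],[0,0,0]]
    - [0,[0,0,0.025],[0,0,0]]
    - [0,[0,0,0.02],[0,0,0]]

```text
t: 3.6
ee_pos: [0.4512, 0.2954, 0.1129]
ee_rot: [-0.0, 0.5, 0.866, -0.001]
contact_force: [0.0, -0.3, 0.6]
opening: 0.0931
```

Run:
```python
from h import *
import pickle
s=telemetry.sense();print(s['t'],s['ee_pos'],pose(s)[2],s['contact_force'])
im,d=imaging.capture('wrist');save('w2',im);pickle.dump((s,im,d),open('w2.pkl','wb'))
```

```text
3.6 [0.45122856 0.2953912  0.11289209] 30.051424341473258 [ 0.04375587 -0.25655694  0.56847938]
```

View pics/w2.png

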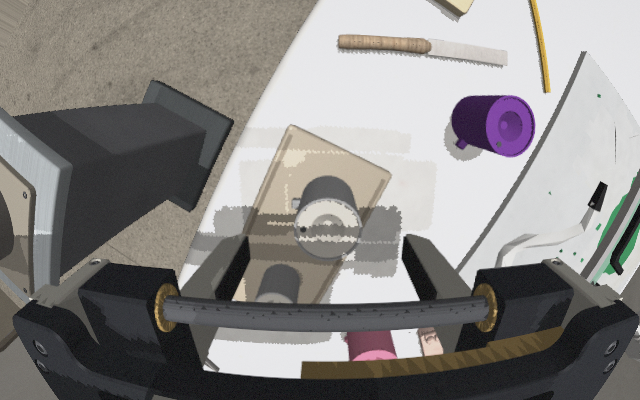

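step_arm:
  series:
    - [0,[-0.001,0.0004,0.012],[0,0,0]]
    - [0,[-0.001,0.0004,0.013],[0,0,0]]
    - [0,[0,0,0.012],[0,0,0]]
    - [0,[0,0,0.012],[0,0,0]]
    - [0,[0,0,0.012],[0,0,0]]
    - [0,[0,0,0.007],[0,0,0]]
    - [0,[0,0,0.004],[0,0,0]]
    - [0,[0,0,0],[0,0,0]]
    - [0,[0,0,0],[0,0,0]]
    - [0,[0,0,0],[0,0,0]]

```text
t: 4.48
ee_pos: [0.4542, 0.2949, 0.0434]
ee_rot: [0.0, 0.5, 0.866, 0.001]
contact_force: [-0.1, 0.4, 0.5]
opening: 0.0929
```

step_arm:
  series:
    - [0,[0,-0.001,0.003],[0,0,0]]
    - [0,[0,0,0],[0,0,0]]
    - [0.4,[0,0,0],[0,0,0]]
    - [0.6,[0,0,0],[0,0,0]]
    - [0.8,[0,0,0],[0,0,0]]
    - [1,[0,0,0],[0,0,0]]
    - [1,[0,0,0],[0,0,0]]
    - [1,[0,0,0],[0,0,0]]
    - [1,[0,0,0],[0,0,0]]
    - [1,[0,0,0],[0,0,0]]

```text
t: 5.32
ee_pos: [0.4529, 0.2942, 0.0397]
ee_rot: [0.0, 0.5, 0.866, 0.0]
contact_force: [1.3, 0.9, -0.2]
opening: 0.0478
```

step_arm:
  series:
    - [1,[0,0,0],[0,0,0]]
    - [1,[0,0,0],[0,0,0]]
    - [1,[0,0,0],[0,0,0]]
    - [1,[0,0,0],[0,0,0]]
    - [1,[0,0,0],[0,0,0]]
    - [1,[0,0,0],[0,0,0]]
    - [1,[0,0,0],[0,0,0]]
    - [1,[0,0,-0.005],[0,0,0]]
    - [1,[0,0,-0.005],[0,0,0]]
    - [1,[0,0,-0.005],[0,0,0]]

```text
t: 6.15
ee_pos: [0.4523, 0.2938, 0.0547]
ee_rot: [-0.0, 0.5, 0.866, -0.001]
contact_force: [0.8, 0.1, -2.3]
opening: 0.0474
```

Run:
```python
from h import *
d=np.load('top0d.npy')
for n,(x0,y0,x1,y1) in dict(black=(480,150,545,240),artic=(330,190,375,250),bin=(300,125,350,200),between=(255,180,330,255)).items():
    vv,uu=np.mgrid[y0:y1,x0:x1];P=world('top',d,uu.ravel(),vv.ravel());P=P[d[vv,uu].ravel()>0];k=np.argsort(-P[:,2])[:1];print(n,P[k].round(3),P[P[:,0]<.55][:,2].max())
```

```text
black [[ 0.662 -0.534  0.143]] 0.09208278245302748
artic [[ 0.431 -0.048  0.126]] 0.12648282628613572Traceback (most recent call last):
  File "<stdin>", line 4, in <module>
    return umr_maximum(a, axis, None, out, keepdims, initial, where)
ValueError: zero-size array to reduction operation maximum which has no identity
```

step_arm:
  series:
    - [1,[0,0,-0.02],[0,0,0]]
    - [1,[0,0,-0.02],[0,0,0]]
    - [1,[0,0,-0.02],[0,0,6]]
    - [1,[0,0,-0.02],[0,0,6]]
    - [1,[0,0,-0.02],[0,0,6]]
    - [1,[0,0,-0.02],[0,0,6]]
    - [1,[0,0,-0.02],[0,0,6]]
    - [1,[0,0,-0.005],[0,0,6]]
    - [1,[0,0,0],[0,0,6]]
    - [1,[0,0,0],[0,0,0]]

```text
t: 6.98
ee_pos: [0.4531, 0.2943, 0.2009]
ee_rot: [0.0, 0.778, 0.628, 0.001]
contact_force: [0.8, 0.7, -3.2]
opening: 0.048
```

step_arm:
  series:
    - [1,[-0.015,0.003,0],[0,0,0]]
    - [1,[-0.03,0.005,0],[0,0,0]]
    - [1,[-0.035,0.006,0],[0,0,0]]
    - [1,[-0.035,0.006,0],[0,0,0]]
    - [1,[-0.035,0.006,0],[0,0,0]]
    - [1,[-0.035,0.006,0],[0,0,0]]
    - [1,[-0.035,0.006,0],[0,0,0]]
    - [1,[-0.035,0.006,0],[0,0,0]]
    - [1,[-0.035,0.006,0],[0,0,0]]
    - [1,[-0.035,0.006,0],[0,0,0]]

```text
t: 7.82
ee_pos: [0.4394, -0.037, 0.1995]
ee_rot: [-0.0, 0.776, 0.631, -0.0]
contact_force: [1.3, 0.7, -2.3]
opening: 0.0477
```

step_arm:
  series:
    - [1,[-0.035,0.006,0],[0,0,0]]
    - [1,[-0.035,0.006,0],[0,0,0]]
    - [1,[-0.035,0.006,0],[0,0,0]]
    - [1,[-0.035,0.006,0],[0,0,0]]
    - [1,[-0.035,0.006,0],[0,0,0]]
    - [1,[-0.035,0.006,0],[0,0,0]]
    - [1,[-0.035,0.006,0],[0,0,0]]
    - [1,[-0.025,0.006,0],[0,0,0]]
    - [1,[-0.015,0.002,0],[0,0,0]]
    - [1,[0,0,0],[0,0,0]]

```text
t: 8.65
ee_pos: [0.4291, -0.327, 0.1991]
ee_rot: [-0.0, 0.777, 0.63, -0.0]
contact_force: [-0.0, 0.3, -2.4]
opening: 0.048
```

Run:
```python
from h import *
import pickle
s=telemetry.sense();print(s['t'],s['ee_pos'],pose(s)[2],s['contact_force'])
im,d=imaging.capture('wrist');save('w3',im);pickle.dump((s,im,d),open('w3.pkl','wb'))
```

```text
8.65 [ 0.42912015 -0.32696492  0.19908871] -11.965944135640227 [-0.00889243  0.33044049 -2.39679816]
```

View pics/w3.png

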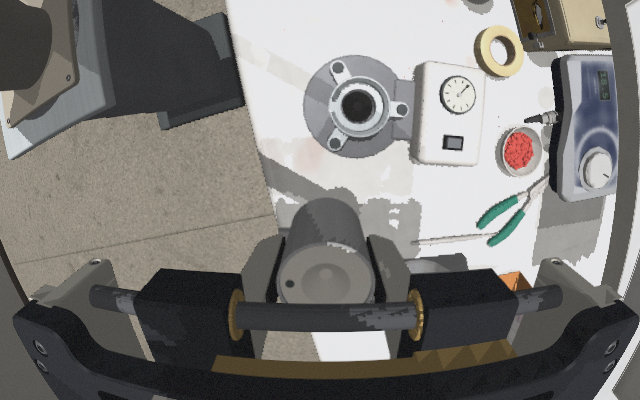

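Run:
```python
from h import *
import pickle
s,im,d=pickle.load(open('w3.pkl','rb'))
save('w3c',im,(295,45,425,165),6);save('w3f',im,(265,180,385,320),5)
for (x0,y0,x1,y1),lo,hi in [((325,75,395,140),.05,.062)]:
    vv,uu=np.mgrid[y0:y1,x0:x1];uu=uu.ravel();vv=vv.ravel();P=wd(s,d,uu,vv)
    k=(P[:,2]>lo)&(P[:,2]<hi);Q=P[k];print(Q.mean(0),cv2.minEnclosingCircle((Q[:,:2]*1000).astype(np.float32)),len(Q))
    np.set_printoptions(linewidth=250)
    Z=(P[:,2]*1000).reshape(y1-y0,x1-x0).round().astype(int);print(Z[::3,::2])
```

```text
[ 0.48259943 -0.25407461  0.05342647] ((479.00177001953125, -253.62124633789062), 31.58607292175293) 829
[[ 13  14  12  14  38  39  40  41  40  40  39  39  38  12  14  13  14  13  12  12  13  14  13  13  14  13  13  13  14  14  14  11  13  13  14]
 [ 13  13  13  12  13  40  38  39  40  41  39  53  54  55  54  54  54  53  54  53  54  54  55  13  12  13  15  13  12  15  13  14  12  13  12]
 [ 14  13  12  13  13  12  39  39  54  55  53  53  52  51 364  48  46  43  50  51  52  51  52  53  53  55  14  14  12  12  13  13  14  14  12]
 [ 14  13  13  13  12  13  12  55  54  52  50  38  39  39  39  41  38  38  39  39  39  39  44  50  51  53  53  55  55  12  14  13  15  14  13]
 [ 12  13  14  13  14  55  55  55  51  50  39  40  40  40  39  39  38  39  41  39  40  38  40  38  40  49  49  53  56  12  12  13  14  13  12]
 [ 14  13  14  13  54  55  52  50  39  41  39  40  38  41  13  12  13  13  13  13  38  39  39  39  38  39  44  50  53  55  54  12  11  14  13]
 [ 12  13  13  13  54  53  49  40  39  39  39  12  13  28  29  28  31  29  30  30  12  13  37  39  40  38  40  43  51  50  54  54  11  12
[... 1451 characters left out ...]
13  13  13  56  53  53  49  40  40  40  39  39  40  38  39  38  38  39  39  39  40  46  49  51  53  55  55  12  14  13  14  15]
 [ 13  14  13  13  13  39  38  38  54  54  51  49  40  39  39  39  39  38  39  40  40  39  48  50  51  54  52  56  12  12  14  12  14  12  14]
 [ 13  13  14  14  38  39  39  39  40  56  55  55  55  52  51 364  49  51  51  51  52  53  52  53  54  54  12  13  14  13  12  12  13  13  14]
 [ 14  13  15  38  40  40  38  40  40  39  39  39  12  13  54  54  54  52  54  54  55  54  54  55  13  13  13  13  14  12  13  14  13  13  14]
 [ 13  19  36  40  42  43  39  38  39  38  40  14  13  12  12  13  14  12  14  14  13  13  13  13  14  12  13  13  11  12  13  14  13  14  14]]
```

View pics/w3c.png

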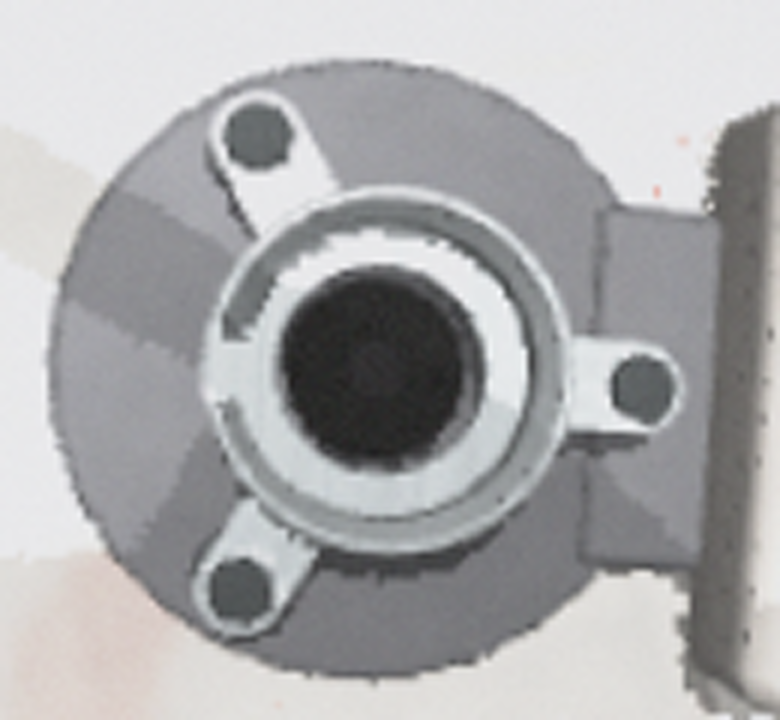

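View pics/w3f.png

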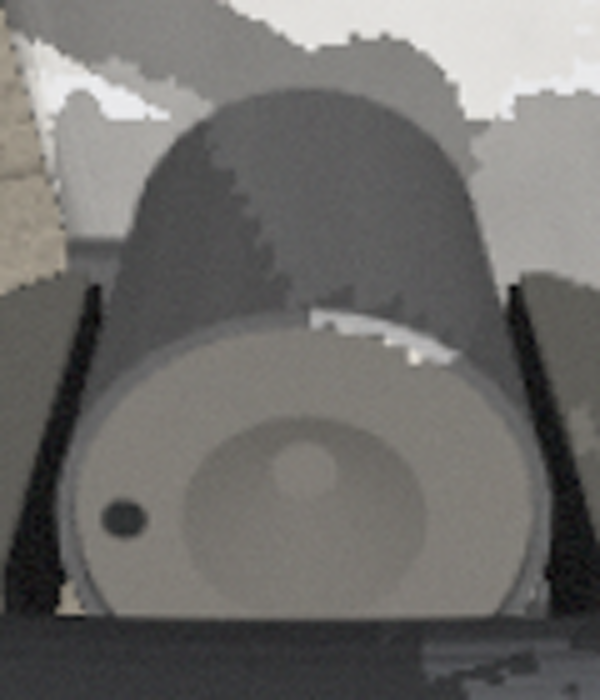

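Run:
```python
from h import *
import pickle
from scipy.optimize import least_squares
s,im,d=pickle.load(open('w3.pkl','rb'))
g=lambda x,y:(295+x/6-.42,45+y/6-.42)
N=np.array([wz(s,*g(*p),.044) for p in [(256,135),(643,387),(238,588)]])
a0=np.median([0]);
f=lambda x:np.concatenate([N[i,:2]-x[:2]-.046*np.array([np.cos(x[2]+t),np.sin(x[2]+t)]) for i,t in enumerate(np.radians([120,0,-120]))])
r=least_squares(f,[.478,-.254,-.2]);print('nuts',r.x[:2],np.degrees(r.x[2]),r.fun.round(4))
c=r.x[:2]
for p,z in [((212,370),.04),((222,338),.05),((218,402),.05),((225,340),.052),((222,400),.052)]:
    w=wz(s,*g(*p),z)[:2]-c;print(p,np.degrees(np.arctan2(w[1],w[0]))%360,np.hypot(*w))
# ring outer top
for h,z,n in [((388,368),.056,'outer top ctr')]: print(n,wz(s,*g(*h),z))
print('hole',wz(s,*g(375,366),.04))
# floor points / wall points by depth
vv,uu=np.mgrid[75:140,325:395];uu=uu.ravel();vv=vv.ravel();P=wd(s,d,uu,vv)
Q=P[(P[:,2]>.0465)&(P[:,2]<.06)];Q=Q[np.hypot(*(Q[:,:2]-c).T)<.033]
rr=np.hypot(*(Q[:,:2]-c).T);aa=np.degrees(np.arctan2(Q[:,1]-c[1],Q[:,0]-c[0]))%360
aw=np.sort(aa);gap=np.diff(aw);k=np.argsort(-gap)[:3];print('gaps',[(aw[i],aw[i+1]) for i in k])
# flask in hand
R,p,y=pose(s)
vv,uu=np.mgrid[180:310,265:385];uu=uu.ravel();vv=vv.ravel();P=(wd(s,d,uu,vv)-p)@R
top=P[(abs(P[:,0])<.04)&(abs(P[:,1])<.04)&(P[:,2]<-.037)&(P[:,2]>-.047)];print('flask tool',len(top),top.mean(0),top.min(0),top.max(0))
dd=wray(s,265+124/5-.4,180+518/5-.4);o=R.T@(dd[0]-p);ry=R.T@dd[1];zt=-.0403
q=o+ry*(zt-o[2])/ry[2];print('dot tool',q)
ang=np.degrees(np.arctan2(q[1],q[0]));v=R@np.array([q[0],q[1],0]);print('dot world ang',np.degrees(np.arctan2(v[1],v[0]))%360)
```

```text
nuts [ 0.47885425 -0.25305456] -14.038832858096821 [-0.0001 -0.0005 -0.0001 -0.      0.0002  0.0005]
(212, 370) 169.37356953534098 0.02886014020702411
(222, 338) 158.1275262974053 0.02772679425311147
(218, 402) 180.25929680825237 0.028604208871060098
(225, 340) 158.71280602492584 0.027209488508420743
(222, 400) 179.77505187453343 0.02790616276855874
outer top ctr [ 0.4787127  -0.25295855  0.056     ]
hole [ 0.47820913 -0.25254947  0.04      ]
gaps [(np.float64(152.9006568507107), np.float64(180.7541626817499)), (np.float64(250.5939657849058), np.float64(252.48356234944794)), (np.float64(349.8023963097498), np.float64(351.6693615110334))]
flask tool 3647 [ 6.69374135e-03 -3.08638654e-05 -3.84802365e-02] [-0.01220154 -0.0284956  -0.04698596] [ 0.02425106  0.02808851 -0.03700035]
dot tool [ 0.00181444 -0.01679402 -0.0403    ]
dot world ang 161.867686387992
```

Run:
```python
from h import *
import pickle
s,im,d=pickle.load(open('w3.pkl','rb'));R,p,y=pose(s)
def t(x,y_,z=-.0403):
    a,b,_=wray(s,265+x/5-.4,180+y_/5-.4);o=R.T@(a-p);r=R.T@b;return (o+r*(z-o[2])/r[2])*1000
for n,q in dict(far=(305,311),dot=(124,518),left=(62,510),right=(548,510),funL=(183,515),funR=(428,515),funfar=(305,416)).items(): print(n,t(*q).round(1))
# fit circle to rim pts
pts=np.array([t(*q)[:2] for q in [(62,510),(548,510),(305,311),(150,375),(455,370),(85,440),(525,440)]])
A=np.c_[2*pts,np.ones(len(pts))];x=np.linalg.lstsq(A,(pts**2).sum(1),rcond=None)[0];c=x[:2];print('c',c,np.sqrt(x[2]+c@c))
q=t(124,518)[:2]-c;v=R[:2,:2]@q;print(np.degrees(np.arctan2(v[1],v[0]))%360,np.hypot(*q))
fp=np.array([t(*q)[:2] for q in [(183,515),(428,515),(305,416),(215,450),(395,450)]]);print(fp)
```

```text
far [ 24.    0.4 -40.3]
dot [  1.8 -16.8 -40.3]
left [  2.6 -22.7 -40.3]
right [  2.6  23.6 -40.3]
funL [  2.3 -11.1 -40.3]
funR [  2.3  12.1 -40.3]
funfar [ 13.3   0.5 -40.3]
c [-0.04138727  0.48000188] 23.098470517932764
161.90202395307895 17.373429686172003
[[  2.28503422 -11.1243164 ]
 [  2.31297985  12.13559229]
 [ 13.25593649   0.45247789]
 [  9.56662935  -7.8928727 ]
 [  9.58666257   8.80103568]]
```

Run:
```python
from h import *
import pickle
for name,(x0,y0,x1,y1) in dict(w3=(265,240,385,303),w1=(345,75,435,155)).items():
    s,im,d=pickle.load(open(name+'.pkl','rb'));R,p,y=pose(s)
    vv,uu=np.mgrid[y0:y1,x0:x1];uu=uu.ravel();vv=vv.ravel();W=wd(s,d,uu,vv);T=(W-p)@R
    if name=='w3': k=(np.hypot(T[:,0],T[:,1])<.03)&(T[:,2]<-.03)&(T[:,2]>-.045)
    else: k=(W[:,2]>.07)&(W[:,2]<.09)
    rr=np.hypot(T[:,0],T[:,1]) if name=='w3' else np.hypot(W[:,0]-.4535,W[:,1]-.294)
    z=(T if name=='w3' else W)[:,2]
    for a,b in [(0,5),(12,15),(15,18),(18,21),(21,23),(23,26)]:
        m=k&(rr*1e3>=a)&(rr*1e3<b); print(name,a,b,m.sum(),z[m].mean() if m.any() else None)
    # dot by dark pixels
    lum=im[vv,uu].astype(int).mean(1)
    X=T if name=='w3' else W
    c0=np.array([0,-.017]) if name=='w3' else np.array([.4385,.2855])
    m=k&(np.hypot(*(X[:,:2]-c0).T)<.006)&(lum<(70 if name=='w3' else 140));print('dot',m.sum(),X[m].mean(0))
    print('plaster/rim bbox',X[k&(abs(z-np.median(z[k&(rr>.012)]))<.003)].min(0),X[k&(abs(z-np.median(z[k&(rr>.012)]))<.003)].max(0))
```

```text
w3 0 5 4 -0.030141496592759463
w3 12 15 765 -0.03740797309075384
w3 15 18 853 -0.03748876293006263
w3 18 21 955 -0.03745079909964042
w3 21 23 641 -0.03853230684171787
w3 23 26 1004 -0.03760952016738357
dot 42 [-1.30868412e-05 -1.71899362e-02 -3.77600023e-02]
plaster/rim bbox [-0.01242024 -0.02837737 -0.04057709] [ 0.02391682  0.02845701 -0.03457967]
w1 0 5 2 0.07039345906685396
w1 12 15 267 0.07698555216037939
w1 15 18 320 0.0769354343254611
w1 18 21 390 0.07700061701845078
w1 21 23 310 0.0776856771967563
w1 23 26 200 0.07783804925509565
dot 11 [0.43841129 0.28563783 0.07758989]
plaster/rim bbox [0.42922375 0.27013149 0.07418575] [0.47728887 0.31849326 0.08015545]
```

step_arm:
  series:
    - [1,[0.0138,0.0055,0],[0,0,0]]
    - [1,[0.0138,0.0055,0],[0,0,0]]
    - [1,[0.0138,0.0055,0],[0,0,0]]
    - [1,[0.0138,0.0055,0],[0,0,0]]
    - [1,[0.0138,0.0055,0],[0,0,0]]
    - [1,[0.0139,0.0055,0],[0,0,0]]
    - [1,[0,0,0.025],[0,0,0]]
    - [1,[0,0,0.025],[0,0,0]]
    - [1,[0,0,0.025],[0,0,0]]
    - [1,[0,0,0.01],[0,0,0]]

```text
t: 9.53
ee_pos: [0.4777, -0.2471, 0.1108]
ee_rot: [-0.003, 0.776, 0.631, -0.001]
contact_force: [-0.7, 1.3, -4.1]
opening: 0.0477
```

step_arm:
  series:
    - [1,[0,0,0.01],[0,0,0]]
    - [1,[0,0,0.005],[0,0,0]]
    - [1,[0,0,0],[0,0,0]]
    - [1,[0,0,0],[0,0,0]]
    - [1,[0,0,0],[0,0,0]]
    - [1,[0,0,0],[0,0,0]]
    - [1,[0,0,0],[0,0,0]]
    - [1,[0,0,0],[0,0,0]]
    - [1,[0,0,0],[0,0,0]]
    - [1,[0,0,0],[0,0,0]]

```text
t: 10.37
ee_pos: [0.4796, -0.2505, 0.0998]
ee_rot: [0.0, 0.777, 0.63, 0.0]
contact_force: [-0.5, -0.4, -2.7]
opening: 0.0475
```

Run:
```python
from h import *
import pickle
for i in range(3):
    s=telemetry.sense();print(s['t'],s['ee_pos'],pose(s)[2],s['contact_force'])
    c=['wrist','side','top'][i]
    im,d=imaging.capture(c);pickle.dump((s,im,d),open('w4%s.pkl'%c,'wb'))
    save('w4'+c,im,[(205,140,445,320),(340,225,460,345),(390,165,475,255)][i],[3.3,5,6][i])
```

```text
10.3667 [ 0.47960012 -0.25045712  0.09979426] -11.965686910395027 [-0.52076045 -0.39306955 -2.65557106]
10.4167 [ 0.47954378 -0.25040105  0.09968965] -11.962843604486046 [ 0.32516975 -0.76378029 -2.28427175]
10.4667 [ 0.47952334 -0.25038522  0.09964581] -11.963356304974335 [ 0.2450899   0.56946597 -2.92544194]
```

View pics/w4wrist.png

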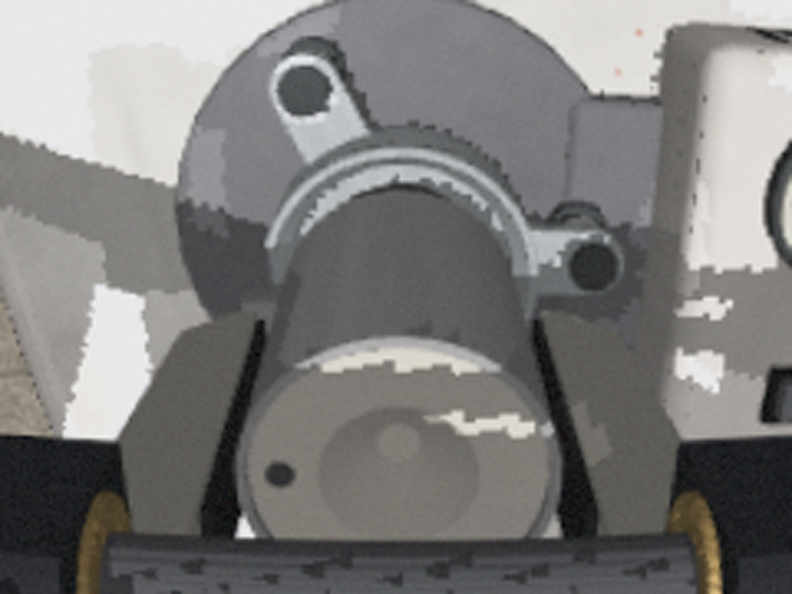

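View pics/w4side.png

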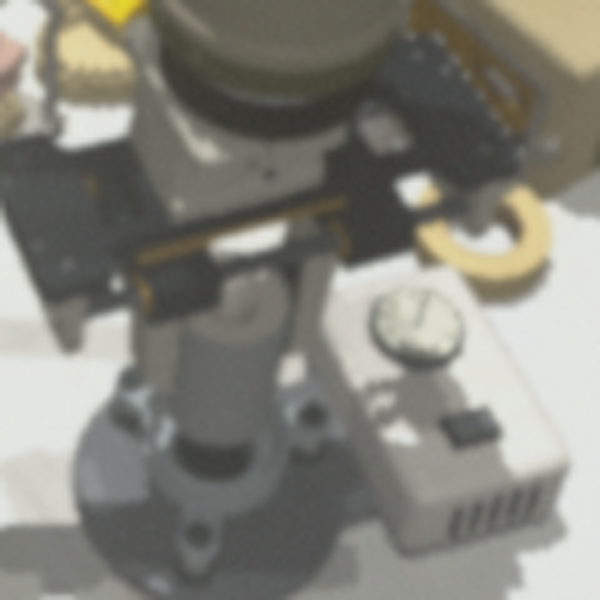

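Run:
```python
from h import *
import pickle
s,im,d=pickle.load(open('w4wrist.pkl','rb'));R,p,y=pose(s)
g=lambda x,y:(205+x/3.3-.35,140+y/3.3-.35)
N=np.array([wz(s,*g(*q),.044) for q in [(305,88),(593,265)]])
v=N[1]-N[0];print(N,np.linalg.norm(v[:2]),'expect',.046*3**.5)
ang=np.arctan2(v[1],v[0]);# from 120 to 0 nut: direction = x-axis -30deg
x=ang+np.radians(30);print('xaxis',np.degrees(x))
for xa in (x,np.radians(-13)):
    e=lambda t:np.array([np.cos(xa+t),np.sin(xa+t)])
    c1=N[1,:2]-.046*e(0);c2=N[0,:2]-.046*e(np.radians(120));c=(c1+c2)/2;dw=c-p[:2];print(c,c1,c2,'tool d',(R[:2,:2].T@dw)*1000)
# flask far wall: columns sides at bottom
vv,uu=np.mgrid[190:300,270:380];uu=uu.ravel();vv=vv.ravel();T=(wd(s,d,uu,vv)-p)@R
k=(np.hypot(T[:,0],T[:,1])<.028)&(T[:,2]>-.03)&(T[:,2]<.025)&(T[:,0]>.005);
A=np.c_[2*T[k,:2],np.ones(k.sum())];X=np.linalg.lstsq(A,(T[k,:2]**2).sum(1),rcond=None)[0];print('flask axis tool',X[:2],np.sqrt(X[2]+X[:2]@X[:2]),k.sum())
```

```text
[[ 0.46767206 -0.20821984  0.044     ]
 [ 0.52381129 -0.26291075  0.044     ]] 0.07837544281138527 expect 0.07967433714816835
xaxis -14.2513039872197
[ 0.47969212 -0.25203987] [ 0.47922693 -0.25158668] [ 0.48015731 -0.25249306] tool d [-1.52929197  0.41814574]
[ 0.48005571 -0.25238643] [ 0.47899027 -0.252563  ] [ 0.48112115 -0.25220986] tool d [-1.7929354   0.84568876]
flask axis tool [-0.00293991  0.00019761] 0.026332839051669492 2787
```

step_arm:
  series:
    - [1,[-0.001,0,0],[0,0,0]]
    - [1,[-0.001,0,0],[0,0,0]]
    - [1,[0,0,0.003],[0,0,0]]
    - [1,[0,0,0.003],[0,0,0]]
    - [1,[0,0,0.003],[0,0,0]]
    - [1,[0,0,0.003],[0,0,0]]
    - [1,[0,0,0.003],[0,0,0]]
    - [1,[0,0,0.002],[0,0,0]]
    - [1,[0,0,0],[0,0,0]]
    - [1,[0,0,0],[0,0,0]]

```text
t: 11.35
ee_pos: [0.479, -0.2522, 0.0824]
ee_rot: [-0.0, 0.777, 0.63, -0.0]
contact_force: [0.5, 0.3, -3.0]
opening: 0.0475
```

step_arm:
  series:
    - [1,[0,0,0.001],[0,0,0]]
    - [1,[0,0,0.001],[0,0,0]]
    - [1,[0,0,0.001],[0,0,0]]
    - [1,[0,0,0.001],[0,0,0]]
    - [1,[0,0,0],[0,0,0]]
    - [1,[0,0,0],[0,0,0]]
    - [1,[0,0,0],[0,0,0]]
    - [1,[0,0,0],[0,0,0]]
    - [1,[0,0,0],[0,0,0]]
    - [1,[0,0,0],[0,0,0]]

```text
t: 12.18
ee_pos: [0.4792, -0.2524, 0.0787]
ee_rot: [0.0, 0.777, 0.63, 0.0]
contact_force: [-0.1, 0.4, -3.1]
opening: 0.0477
```

step_arm:
  series:
    - [1,[0,0,0.001],[0,0,0]]
    - [1,[0,0,0.001],[0,0,0]]
    - [1,[0,0,0.001],[0,0,0]]
    - [1,[0,0,0.001],[0,0,0]]
    - [1,[0,0,0.001],[0,0,0]]
    - [1,[0,0,0],[0,0,0]]
    - [1,[0,0,0],[0,0,0]]
    - [1,[0,0,0],[0,0,0]]
    - [1,[0,0,0],[0,0,0]]
    - [1,[0,0,0],[0,0,0]]

```text
t: 13.02
ee_pos: [0.4792, -0.2524, 0.0737]
ee_rot: [0.0, 0.777, 0.63, 0.0]
contact_force: [-0.1, -0.7, -3.3]
opening: 0.0478
```

Run:
```python
from h import *
import pickle
for i in range(2):
    s=telemetry.sense();print(s['t'],s['ee_pos'],pose(s)[2],s['contact_force'],s['ft_torque'])
    c=['wrist','side'][i]
    im,d=imaging.capture(c);pickle.dump((s,im,d),open('w5%s.pkl'%c,'wb'))
    save('w5'+c,im,[(205,140,445,320),(340,225,460,345)][i],[3.3,5][i])
```

```text
13.0167 [ 0.47918276 -0.2523547   0.07371676] -11.960490833741106 [-0.12982429 -0.66967027 -3.29360602] [-0.09064294  0.14982144  0.01870494]
13.0667 [ 0.47920132 -0.2523877   0.07374316] -11.96251600135363 [ 0.04154196 -0.18614007 -2.38664422] [-0.08090234  0.09170282 -0.01931246]
```

View pics/w5wrist.png

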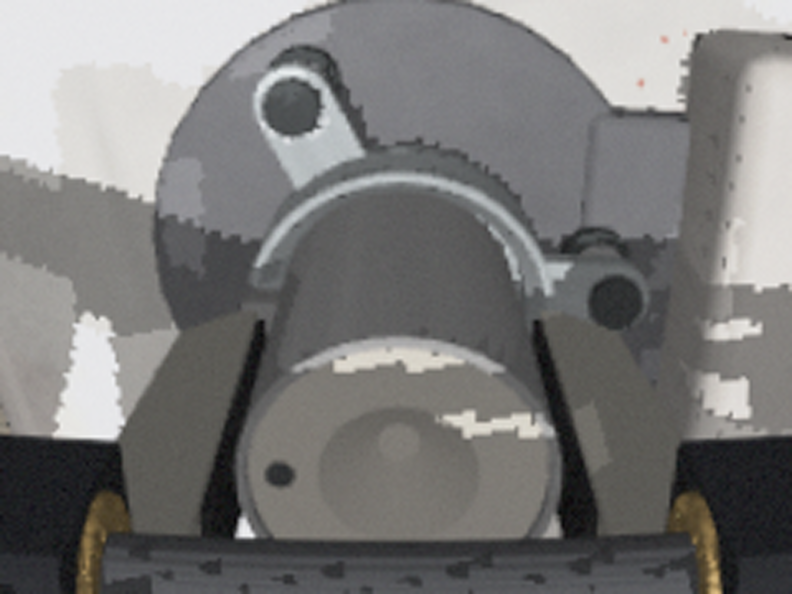

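View pics/w5side.png

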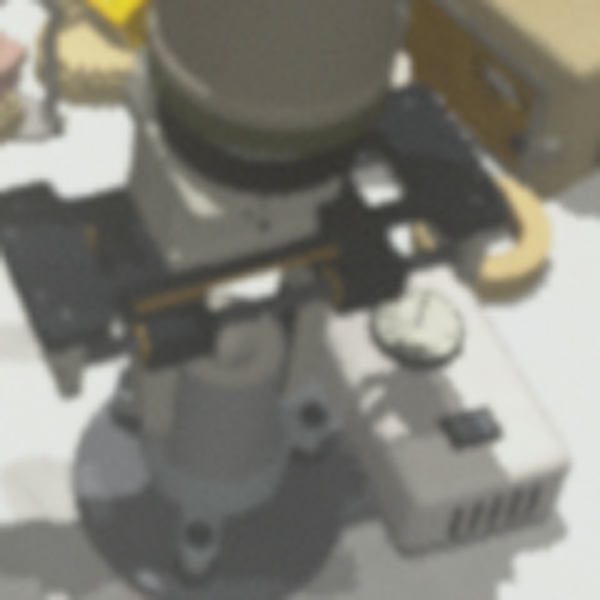

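step_arm:
  series:
    - [1,[0,0,0.001],[0,0,0]]
    - [1,[0,0,0.001],[0,0,0]]
    - [1,[0,0,0.001],[0,0,0]]
    - [1,[0,0,0],[0,0,0]]
    - [1,[0,0,0],[0,0,0]]
    - [1,[0,0,0],[0,0,0]]
    - [1,[0,0,0],[0,0,0]]
    - [1,[0,0,0],[0,0,0]]
    - [1,[0,0,0],[0,0,0]]
    - [1,[0,0,0],[0,0,0]]

```text
t: 13.95
ee_pos: [0.4792, -0.2523, 0.0707]
ee_rot: [0.0, 0.777, 0.63, 0.0]
contact_force: [-0.1, 0.1, -3.5]
opening: 0.048
```

step_arm:
  series:
    - [1,[0,0,0.001],[0,0,0]]
    - [1,[0,0,0.001],[0,0,0]]
    - [1,[0,0,0],[0,0,0]]
    - [1,[0,0,0],[0,0,0]]
    - [1,[0,0,0],[0,0,0]]
    - [1,[0,0,0],[0,0,0]]
    - [1,[0,0,0],[0,0,0]]
    - [1,[0,0,0],[0,0,0]]
    - [1,[0,0,0],[0,0,0]]
    - [1,[0,0,0],[0,0,0]]

```text
t: 14.78
ee_pos: [0.4793, -0.2525, 0.0688]
ee_rot: [0.0, 0.777, 0.63, 0.0]
contact_force: [-0.3, -0.4, 3.3]
opening: 0.0475
```

step_arm:
  series:
    - [1,[0,0,0.001],[0,0,0]]
    - [1,[0,0,0.001],[0,0,0]]
    - [1,[0,0,0.001],[0,0,0]]
    - [1,[0,0,0.001],[0,0,0]]
    - [1,[0,0,0.001],[0,0,0]]
    - [1,[0,0,0.001],[0,0,0]]
    - [1,[0,0,0.001],[0,0,0]]
    - [1,[0,0,0.001],[0,0,0]]
    - [1,[0,0,0],[0,0,0]]
    - [1,[0,0,0],[0,0,0]]

```text
t: 15.62
ee_pos: [0.4793, -0.2525, 0.0609]
ee_rot: [0.0, 0.777, 0.63, 0.0]
contact_force: [-1.4, 0.4, 7.2]
opening: 0.0481
```

step_arm:
  series:
    - [1,[0,0,0.001],[0,0,0]]
    - [1,[0,0,0.001],[0,0,0]]
    - [1,[0,0,0],[0,0,0]]
    - [1,[0,0,0],[0,0,0]]
    - [1,[0,0,0],[0,0,0]]
    - [1,[0,0,0],[0,0,0]]
    - [1,[0,0,0],[0,0,0]]
    - [1,[0,0,0],[0,0,0]]
    - [1,[0,0,0],[0,0,0]]
    - [1,[0,0,0],[0,0,0]]

```text
t: 16.45
ee_pos: [0.4794, -0.2525, 0.0592]
ee_rot: [0.0, 0.777, 0.63, 0.0]
contact_force: [-2.3, 0.4, 8.7]
opening: 0.0479
```

step_arm:
  series:
    - [1,[0,0,0.001],[0,0,0]]
    - [1,[0,0,0.001],[0,0,0]]
    - [1,[0,0,0],[0,0,0]]
    - [1,[0,0,0],[0,0,0]]
    - [1,[0,0,0],[0,0,0]]
    - [1,[0,0,0],[0,0,0]]
    - [1,[0,0,0],[0,0,0]]
    - [1,[0,0,0],[0,0,0]]
    - [1,[0,0,0],[0,0,0]]
    - [1,[0,0,0],[0,0,0]]

```text
t: 17.28
ee_pos: [0.4794, -0.2525, 0.0577]
ee_rot: [0.0, 0.777, 0.63, 0.0]
contact_force: [-4.7, 3.0, 13.1]
opening: 0.0478
```

Run:
```python
from h import *
import pickle
F=[]
for i in range(3):
    s=telemetry.sense();F.append(s['contact_force']);print(s['t'],s['ee_pos'],pose(s)[2],s['contact_force'],s['ft_torque'])
    c=['wrist','side','top'][i]
    im,d=imaging.capture(c);pickle.dump((s,im,d),open('w6%s.pkl'%c,'wb'))
    save('w6'+c,im,[(205,140,445,320),(340,225,460,345),(180,165,475,265)][i],[3.3,5,2.7][i])
    if i==0:
        R,p,_=pose(s)
        for n,(x,y,) in dict(post0=(0,0)).items(): pass
        vv,uu=np.mgrid[140:320,205:445];W=wd(s,d,uu.ravel(),vv.ravel()).reshape(180,240,3);r=np.hypot(W[...,0]-.479,W[...,1]+.2526)
        k=(r>.0285)&(r<.0312)&(W[...,2]>.03)&(W[...,2]<.06);z=W[...,2][k];print('ring top z',np.percentile(z,[50,80,90,97]),k.sum())
        T=(W.reshape(-1,3)-p)@R;k=(np.hypot(T[:,0],T[:,1]-.0)>.012)&(np.hypot(T[:,0],T[:,1])<.02)&(T[:,2]<-.03);print('plaster tool z',np.median(T[k,2]),'world',np.median((W.reshape(-1,3))[k,2]))
```

```text
17.2833 [ 0.47938154 -0.25250793  0.05770887] -11.956451657637139 [-4.72398589  3.0276259  13.11900848] [0.39371936 0.96047959 0.0249471 ]
ring top z [0.04194335 0.04331271 0.04370767 0.05690391] 844
plaster tool z -0.03749584718390529 world 0.09520284755462913
17.3333 [ 0.4793953  -0.2525072   0.05770766] -11.956687565380093 [-4.44255404  2.11834891 13.03115934] [ 0.40459925  1.00322579 -0.02310435]
17.3833 [ 0.47940064 -0.25250058  0.05770499] -11.95799150256649 [-3.86355653  2.46950187 12.9693671 ] [ 0.42567505  0.95394473 -0.00489235]
```

View pics/w6wrist.png

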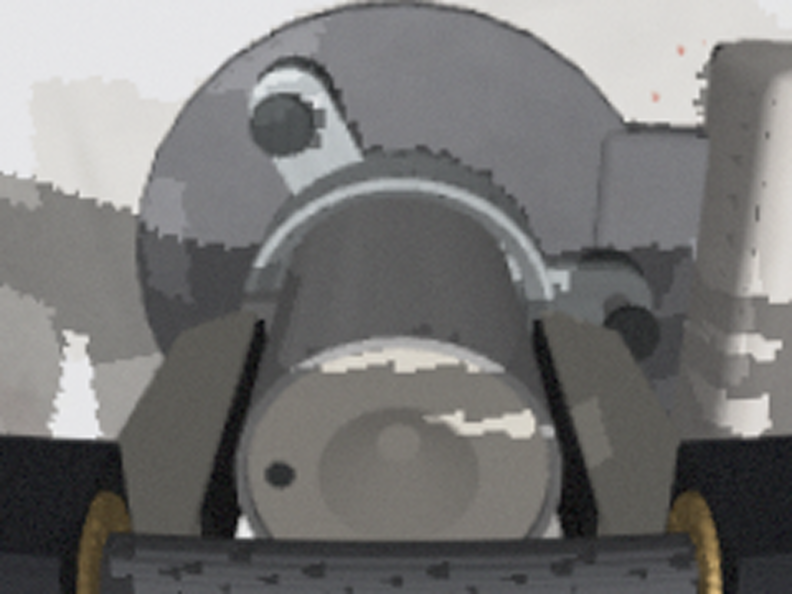

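View pics/w6top.png

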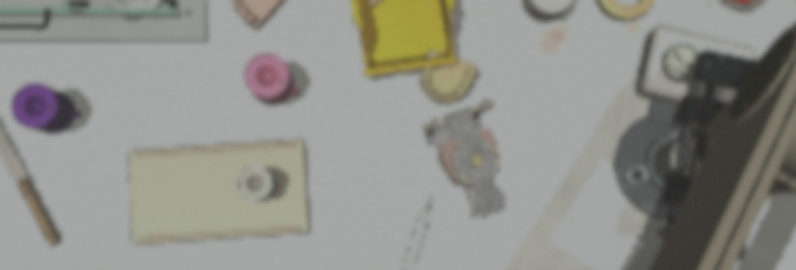

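View pics/w6side.png

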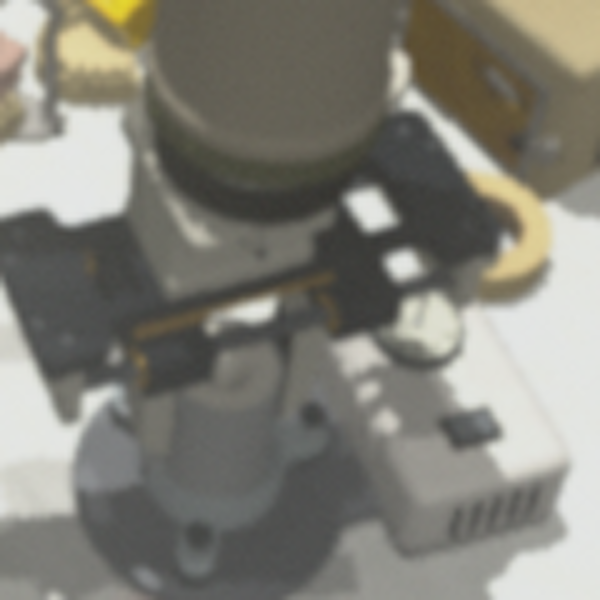

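step_arm:
  series:
    - [1,[0.0001,-0.0003,0],[0,0,0]]
    - [1,[0.0001,-0.0003,0],[0,0,0]]
    - [1,[0,0,0.0004],[0,0,0]]
    - [1,[0,0,0.0004],[0,0,0]]
    - [1,[0,0,0],[0,0,0]]
    - [1,[0,0,0],[0,0,0]]
    - [1,[0,0,0],[0,0,0]]
    - [1,[0,0,0],[0,0,0]]
    - [1,[0,0,0],[0,0,0]]
    - [1,[0,0,0],[0,0,0]]

```text
t: 18.27
ee_pos: [0.4793, -0.2525, 0.0573]
ee_rot: [0.001, 0.777, 0.63, 0.0]
contact_force: [-3.6, 0.9, 13.6]
opening: 0.0477
```

Run:
```python
from h import *
s=telemetry.sense();print(s['t'],s['ee_pos'],s['contact_force'],s['ft_torque'],s['opening'])
```

```text
18.2667 [ 0.47934037 -0.25250182  0.05733449] [-3.55959349  0.89792422 13.57930509] [ 0.32420409  0.87085491 -0.05010232] 0.047736245967325425
```

step_arm:
  series:
    - [1,[0,-0.0003,0.0004],[0,0,0]]
    - [1,[0,-0.0002,0.0003],[0,0,0]]
    - [1,[0,0,0],[0,0,0]]
    - [1,[0,0,0],[0,0,0]]
    - [1,[0,0,0],[0,0,0]]
    - [1,[0,0,0],[0,0,0]]
    - [1,[0,0,0],[0,0,0]]
    - [1,[0,0,0],[0,0,0]]
    - [1,[0,0,0],[0,0,0]]
    - [1,[0,0,0],[0,0,0]]

```text
t: 19.1
ee_pos: [0.4793, -0.2525, 0.057]
ee_rot: [0.001, 0.777, 0.63, 0.001]
contact_force: [-1.4, 2.9, 14.8]
opening: 0.0474
```

step_arm:
  series:
    - [1,[0,0,0],[0,0,0]]
    - [1,[0,0,0],[0,0,0]]
    - [1,[0,0,0],[0,0,0]]
    - [1,[0,0,0],[0,0,0]]
    - [1,[0,0,0],[0,0,0]]
    - [1,[0,0,0],[0,0,0]]
    - [1,[0,0,0],[0,0,0]]
    - [1,[0,0,0],[0,0,0]]
    - [1,[0,0,0],[0,0,0]]
    - [1,[0,0,0],[0,0,0]]

```text
t: 19.93
ee_pos: [0.4793, -0.2525, 0.057]
ee_rot: [0.001, 0.777, 0.63, 0.0]
contact_force: [-2.3, 3.0, 15.0]
opening: 0.0478
```

step_arm:
  series:
    - [1,[0,0,0],[0,0,0]]
    - [1,[0,0,0],[0,0,0]]
    - [1,[0,0,0],[0,0,0]]
    - [1,[0,0,0],[0,0,0]]
    - [1,[0,0,0],[0,0,0]]
    - [1,[0,0,0],[0,0,0]]
    - [1,[0,0,0],[0,0,0]]
    - [1,[0,0,0],[0,0,0]]
    - [1,[0,0,0],[0,0,0]]
    - [1,[0,0,0],[0,0,0]]

```text
t: 20.77
ee_pos: [0.4793, -0.2525, 0.057]
ee_rot: [0.001, 0.777, 0.63, 0.0]
contact_force: [-1.7, 2.7, 14.6]
opening: 0.0472
```

step_arm:
  series:
    - [1,[0,0,0],[0,0,0]]
    - [1,[0,0,0],[0,0,0]]
    - [1,[0,0,0],[0,0,0]]
    - [1,[0,0,0],[0,0,0]]
    - [1,[0,0,0],[0,0,0]]
    - [1,[0,0,0],[0,0,0]]
    - [1,[0,0,0],[0,0,0]]
    - [1,[0,0,0],[0,0,0]]
    - [1,[0,0,0],[0,0,0]]
    - [1,[0,0,0],[0,0,0]]

```text
t: 21.6
ee_pos: [0.4793, -0.2525, 0.057]
ee_rot: [0.001, 0.777, 0.63, 0.001]
contact_force: [-1.9, 2.9, 14.9]
opening: 0.0477
```

step_arm:
  series:
    - [1,[0,0,0],[0,0,0]]
    - [1,[0,0,0],[0,0,0]]
    - [1,[0,0,0],[0,0,0]]
    - [1,[0,0,0],[0,0,0]]
    - [1,[0,0,0],[0,0,0]]
    - [1,[0,0,0],[0,0,0]]
    - [1,[0,0,0],[0,0,0]]
    - [1,[0,0,0],[0,0,0]]
    - [1,[0,0,0],[0,0,0]]
    - [1,[0,0,0],[0,0,0]]

```text
t: 22.43
ee_pos: [0.4793, -0.2525, 0.057]
ee_rot: [0.001, 0.777, 0.63, 0.001]
contact_force: [-2.0, 2.5, 15.7]
opening: 0.0477
```

Run:
```python
from h import *
s=telemetry.sense();R,p,_=pose(s);print(s['t'],s['ee_pos'],s['contact_force'],s['ft_torque'])
im,d=imaging.capture('wrist');save('w7',im)
vv,uu=np.mgrid[140:320,205:445];W=wd(s,d,uu.ravel(),vv.ravel())
T=(W-p)@R;r=np.hypot(T[:,0],T[:,1]);k=(r>.012)&(r<.02)&(T[:,2]<-.03);print('plaster tool z',np.median(T[k,2]),np.median(W[k,2]))
r=np.hypot(W[:,0]-.479,W[:,1]+.2526);k=(r>.0295)&(r<.031)&(W[:,2]>.038)&(W[:,2]<.05);print('ring top',np.median(W[k,2]),k.sum())
import pickle
s,im,d=pickle.load(open('w5wrist.pkl','rb'));W=wd(s,d,uu.ravel(),vv.ravel());r=np.hypot(W[:,0]-.479,W[:,1]+.2526);k=(r>.0295)&(r<.031)&(W[:,2]>.05)&(W[:,2]<.062);print('ring top before',np.median(W[k,2]),k.sum())
```

```text
22.4333 [ 0.47931678 -0.25249192  0.05700069] [-2.02650899  2.48709001 15.68023778] [0.40638123 0.68063737 0.04263764]
plaster tool z -0.03750047804452592 0.0944939564125718
ring top 0.04192854766362353 341
ring top before 0.05442900769134873 356
```

View pics/w7.png

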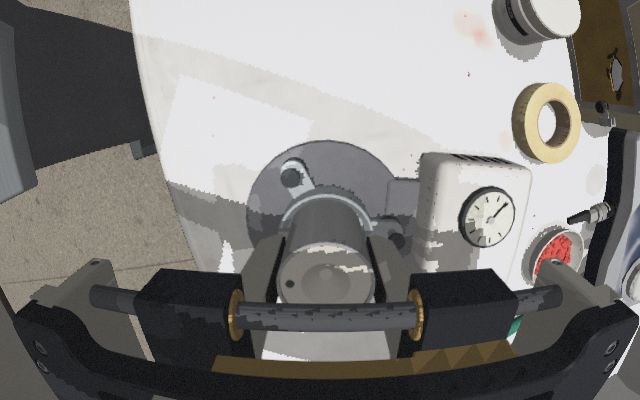

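The picture shows the flask at (325,250) seated in the sunken ring, with the dot on the slot side at (290,283). Depth puts the ring 12.5 mm down with no slip in the grip. It was held for over 3.3 s at 15 N, so I'm handing in.

```bash
python3 -c "
from h import *
print(manip.sign_off())"
```

```text
the job is handed in; nothing more can be done
None
```

I took the larger flask with the lug from the tray, turned it 42° so its lug faced the slot, and seated it in the ring, funnel up. I pressed it onto the seal and handed the job in still gripping and pressing it.

**Last checks**
- **Ring travel:** it reads 12.5 mm down from depth. The TCP height and force put it at about 12 mm. Both are past the 11 mm needed.
- **Push:** steady at about 15 N. It stayed there for more than 3.3 s at the final depth, and the ring was past 11 mm for about 5 s by the TCP height.
- **Grip:** the flask did not slip. Its top stayed at −37.5 mm in the tool frame throughout.
- **Lug and slot:** the lug measured about 167–168°. The slot measured 166–169° by different methods. The flask met no force until its underside reached the ring floor. The lug itself was hidden behind the finger once the flask was seated, so I did not see it in the slot.
- **Side load:** about 3 N remained at the end. I had reduced it from 5.6 N, but not to zero.
- **Smaller flask and bystanders:** a top picture taken while pressing showed the smaller flask on the tray, and the bystanders in view looked undisturbed.

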